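# Clear the analyser station after a run

## Robot

A 6-joint arm with a two-finger parallel gripper is mounted at the origin on the work surface. World frame = base frame: x ahead of the robot, y to its left, z up, the work surface at z = 0. Lengths are in m, angles in degrees, forces in N, time in s.
With the tool pointing down it reaches from about 0.35 to 0.875 m from the base axis. Payload 4.2 kg.
Tool frame: the origin (TCP) lies between the finger pads; the fingertips stand 19 mm ahead of it and the grasp point (between the pads) is the TCP; z points along the fingers, y is the line along which they close (so a half turn about z gives the same grasp; the last joint's range is limited). The gripper opens to 87 mm and grips with 3 to 60 N. Pads are 19 mm wide; open, the fingers measure 117 mm over their backs; the gripper's body (75 mm by 190 mm) begins 51 mm behind the grasp point.
Start: joints at [86.78, 22.042, 0.453, 0, -68.411, -14.817], TCP at [0.193, 0.594, 0.242] pointing down, gripper open.
Joint ranges: [-179.83, 179.83], [-69.29, 118.12], [-61.27, 80.66], [-181.25, 117.63], [-171.15, -9.14], [-177.46, 177.46]. Speed limits (degrees/s): [159.86, 159.86, 180, 180, 180, 180].

## Interface

Orientations are given as a 3x3 rotation matrix whose columns are the frame's x, y, z axes.
In Python, from station import r gives the robot as it stands.
- The arm moves only by the tool drive_tool, never from a script. Its argument "steps" is one flat list of numbers, 7 for each row, row after row: the turn, a rotation vector about the tool's x, y, z in rad, then the shift along the tool's x, y, z in m, then the opening, from 0 (shut) to 1 (fully open). A call has 1 to 10 rows; each row shifts and turns the commanded pose from where the row before left it, along the tool's axes as they then stand; what a row does not reach is not made up. A row lasts 1/12 s, in which the tool goes at most 41.7 mm and 7.16 degrees, less where a joint would pass 70% of its speed; a pose out of reach is approached as far as the arm can. A call is refused whole if a number of a shift passes 0.0417 or a number of a turn 0.125, either way. A call with a gripper value outside its range is refused whole. The fingers move at their own pace and stop on an object; the grip force is fixed at half the most. Time passes only in rows, so rows that do not move let the fingers close. It gives the time, the measured TCP pose, the force, the opening and the grip force at its end, in the units of the state.
- r.sense(): the state, without advancing time (a new reading comes with each control period).
- r.capture(name): name is "side" or "top" or "wrist"; returns the picture (400x640x3 uint8, blue, green, red); there is no depth.
- r.camera_params(name): a dict with "camera_matrix" (3x3 intrinsics, pixels), "extrinsics" (4x4, takes a point from world to camera coordinates). Camera axes: x right, y down, z forward; pixel columns grow to the right and rows downward; lengths in m; the calibration is good to about 2 mm. A picture is of the moment at which its call begins: read the wrist's pose just before it. camera_params takes no time and is no camera call; for the wrist camera it gives the pose at the moment of the call.
- r.finish_job(): hands the job in; it is judged then, once.
The state is a dict: "time_s": time; "joints": joint angles; "joint_velocities": joint speeds; "effort": joint torques, N m; "tcp_pos": TCP position; "ee_rot": TCP orientation; "wrist_force": force on the tool from outside, world axes, zero at the start; "moment": the same for the moment, N m; "gripper_width": opening from 0.0 (shut) to 1.0 (fully open); "gripper_force": force on a finger pad.
Only numpy, scipy, OpenCV 4.12 (cv2) and the standard library are available. Lean on these libraries where they do the work, as an engineer would, in place of code of your own. Each camera call takes 0.05 s, during which the arm holds its last target. There are 200 camera calls.

## Task

The analyser has finished its run, so clear the station: stand every tall stoppered measuring cylinder upright on the white drip tray (they are top-heavy, so grip them high, move slowly and never let one fall over), and move every sealed sample cartridge from the steel catch tray into the blue tote, where each lies down on its floor and not on another cartridge. When both are done, press the green button beside the catch tray to report it clear, and leave the other things on the bench alone.

Things in the scene. Friction and masses are not known exactly. Their poses are not given: they have to be found in the camera images.
- cyl0_mid (a point): Tall top-heavy stoppered measuring cylinder: blue round foot 54 mm across and 8 mm high, clear glass tube 32 mm across from 8 to 178 mm, heavy solid orange stopper 36 mm across from 178 to 206 mm. 0.25 kg, centre of mass about 145 mm above the foot's underside: gripped below that it flips over in the fingers. This point is on the axis half-way up, 103 mm above the foot's underside; z points up through the stopper. Two or three of the three are present.
- cyl1_mid (a point): Tall top-heavy stoppered measuring cylinder: blue round foot 54 mm across and 8 mm high, clear glass tube 32 mm across from 8 to 178 mm, heavy solid orange stopper 36 mm across from 178 to 206 mm. 0.25 kg, centre of mass about 145 mm above the foot's underside: gripped below that it flips over in the fingers. This point is on the axis half-way up, 103 mm above the foot's underside; z points up through the stopper. Two or three of the three are present.
- cyl2_mid (a point): Tall top-heavy stoppered measuring cylinder: blue round foot 54 mm across and 8 mm high, clear glass tube 32 mm across from 8 to 178 mm, heavy solid orange stopper 36 mm across from 178 to 206 mm. 0.25 kg, centre of mass about 145 mm above the foot's underside: gripped below that it flips over in the fingers. This point is on the axis half-way up, 103 mm above the foot's underside; z points up through the stopper. Two or three of the three are present.
- cart0_mid (a point): Sealed sample cartridge, grey box with yellow lid edge and a paper label on top, 60 (its x) by 40 (its y) by 40 mm high, 80 g. This point is its centre, z up. Three or four of the four are present, lying in the catch tray at the start.
- cart1_mid (a point): Sealed sample cartridge, grey box with yellow lid edge and a paper label on top, 60 (its x) by 40 (its y) by 40 mm high, 80 g. This point is its centre, z up. Three or four of the four are present, lying in the catch tray at the start.
- cart2_mid (a point): Sealed sample cartridge, grey box with yellow lid edge and a paper label on top, 60 (its x) by 40 (its y) by 40 mm high, 80 g. This point is its centre, z up. Three or four of the four are present, lying in the catch tray at the start.
- cart3_mid (a point): Sealed sample cartridge, grey box with yellow lid edge and a paper label on top, 60 (its x) by 40 (its y) by 40 mm high, 80 g. This point is its centre, z up. Three or four of the four are present, lying in the catch tray at the start.
- catch_floor (a point): Centre of the steel catch tray's floor, 5 mm above the bench. Tray 220 (x) by 240 (y) mm outside, rim 14 mm above the bench. It is fixed to the white analyser, whose 240 mm tall housing begins 250 mm from this point on its -y side; between them a chute plate slopes from 14 up to 42 mm above the bench.
- tote_in (a point): Centre of the blue tote's inner floor, 5 mm above the bench. Fixed open box, 220 (x) by 200 (y) mm inside, walls 5 mm thick, rim 50 mm above the bench.
- drip_floor (a point): Centre of the white drip tray's floor, 5 mm above the bench. Fixed tray, 120 (x) by 230 (y) mm inside, rim only 10 mm above the bench; room for three cylinders in a row along its y, 75 mm apart.
- clear (a joint): Travel of the green button on the small white box beside the catch tray, in m: 0 up, 0.006 fully down; a spring of 5 N at full travel brings it back up. Counts as pressed beyond 0.004.
- clear_top (a point): Centre of the top of the green button's cap (32 mm across); press straight down.
- dropper: Amber dropper bottle, 28 mm across, 70 mm high; not part of the job, leave alone. Origin at its underside.
- beaker: Empty glass beaker, 68 mm across, 85 mm high; not part of the job, leave alone. Origin at its underside.
- weight: Brass calibration weight, 28 mm across, 36 mm high; not part of the job, leave alone. Origin at its underside.
- spatula: Steel lab spatula, a flat bar 150 mm long lying flat; not part of the job, leave alone. Origin at its underside.
- mouse: Grey computer mouse 100 by 58 by 30 mm; not part of the job, leave alone. Origin at its underside.
- wipes: Green box of wipes 80 by 220 by 75 mm; not part of the job, leave alone. Origin at its underside.
- washbottle: White wash bottle with red cap, 60 mm across, 160 mm high; not part of the job, leave alone. Origin at its underside.

How it is judged (in metres and radians):
On the way, in this order (a step that is already met when the one before it is completed fails the run):
1. every cylinder stands upright on the drip tray and every cartridge lies in the tote (x of cyl0_mid in the frame of drip_floor between -0.055 and 0.055 m and y of cyl0_mid in the frame of drip_floor between -0.11 and 0.11 m and z of cyl0_mid in the frame of drip_floor between 0.09 and 0.116 m and angle between each of cyl0_mid, cyl1_mid, cyl2_mid's own z axis and vertical below 0.1 rad and x of cyl1_mid in the frame of drip_floor between -0.055 and 0.055 m and y of cyl1_mid in the frame of drip_floor between -0.11 and 0.11 m and z of cyl1_mid in the frame of drip_floor between 0.09 and 0.116 m and x of cyl2_mid in the frame of drip_floor between -0.055 and 0.055 m and y of cyl2_mid in the frame of drip_floor between -0.11 and 0.11 m and z of cyl2_mid in the frame of drip_floor between 0.09 and 0.116 m and x of cart0_mid in the frame of tote_in between -0.105 and 0.105 m and y of cart0_mid in the frame of tote_in between -0.095 and 0.095 m and z of cart0_mid in the frame of tote_in between 0.01 and 0.045 m and x of cart1_mid in the frame of tote_in between -0.105 and 0.105 m and y of cart1_mid in the frame of tote_in between -0.095 and 0.095 m and z of cart1_mid in the frame of tote_in between 0.01 and 0.045 m and x of cart2_mid in the frame of tote_in between -0.105 and 0.105 m and y of cart2_mid in the frame of tote_in between -0.095 and 0.095 m and z of cart2_mid in the frame of tote_in between 0.01 and 0.045 m and x of cart3_mid in the frame of tote_in between -0.105 and 0.105 m and y of cart3_mid in the frame of tote_in between -0.095 and 0.095 m and z of cart3_mid in the frame of tote_in between 0.01 and 0.045 m), for 0.3 s.
2. then the green button is pressed (value of joint clear above 0.004 m), for 0.05 s.
At the end, for the whole second after the job is handed in: Every cylinder stands upright (within 0.10 rad) on the drip tray's floor, its centre within 55 mm (x) and 110 mm (y) of the tray's; every cartridge lies inside the tote, its centre 10 to 45 mm above the floor; the button was pressed after that and is up again (all of step 1 and value of joint clear below 0.002 m); the robot touches nothing.
It fails at once if a cylinder falls over (leans more than 0.7 rad) (angle between any of cyl0_mid, cyl1_mid, cyl2_mid's own z axis and vertical above 0.7 rad).
It fails at once if a bystander is moved by more than 40 mm (distance of any of dropper, beaker, weight, spatula, mouse, wipes, washbottle from where it was at the start of the episode above 0.04 m).
Of cyl0, cyl1, cyl2 only 2 to 3 are there at a start; the rules pass over those that are not, and their reading is None.
Of cart0, cart1, cart2, cart3 only 3 to 4 are there at a start; the rules pass over those that are not, and their reading is None.
At some moment in a run one of cart0, cart1, cart2, cart3 may be knocked a few centimetres aside while the robot is not near it.
It also fails if it takes over 210 s, if anything falls off the work surface, if the arm or the gripper's body presses on something with over 40 N, if the wrist force passes 120 N, or if a joint passes its speed limit or range.

## Working session

There is one attempt and no reset: what is moved stays moved. The work goes in short steps, Python scripts to look and compute and a tool call to move; the robot and the scene stay as the last step left them, time stands still between calls to the robot, and variables do not carry over. Pictures are saved under pics/ and viewed, at most 14 in all, crops included, and the job is handed in when it is done.

Besides the shell and the picture viewer there is one more tool, called after ">>>" as a command line: name --argument value ..., lists and objects as JSON in quotes. drive_tool: Moves the arm, as the interface text tells. Its arguments: {"type":"object","properties":{"steps":{"type":"array"}},"required":["steps"]}

```bash
mkdir -p pics; ls
python3 - <<'E'
from station import r
import cv2,numpy as np
for n in ["top","side"]:
    im=r.capture(n); cv2.imwrite(f"pics/{n}0.png",im)
    p=r.camera_params(n); print(n,np.round(p["camera_matrix"],1).tolist(),np.round(p["extrinsics"],3).tolist())
s=r.sense(); print(s["tcp_pos"],np.round(s["ee_rot"],3).tolist(),s["gripper_width"],s["time_s"],s["wrist_force"])
E
```

```text
pics
top [[385.0, 0.0, 322.3], [0.0, 385.0, 201.2], [0.0, 0.0, 1.0]] [[0.006, -1.0, -0.021, -0.001], [-0.989, -0.003, -0.147, 0.577], [0.147, 0.022, -0.989, 1.091], [0.0, 0.0, 0.0, 1.0]]
side [[480.4, 0.0, 322.2], [0.0, 480.4, 195.6], [0.0, 0.0, 1.0]] [[0.859, -0.512, -0.002, -0.48], [-0.307, -0.511, -0.802, 0.244], [0.41, 0.69, -0.597, 0.913], [0.0, 0.0, 0.0, 1.0]]
[0.19337194 0.59381595 0.2405753 ] [[0.951, -0.31, -0.001], [-0.31, -0.951, -0.002], [0.0, 0.002, -1.0]] 1.0055401498890477 0.1 [-0.78554853  0.92745934  0.20895897]
```

View pics/top0.png

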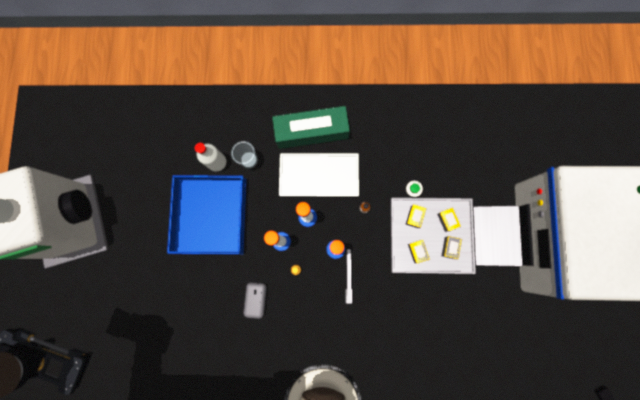

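View pics/side0.png

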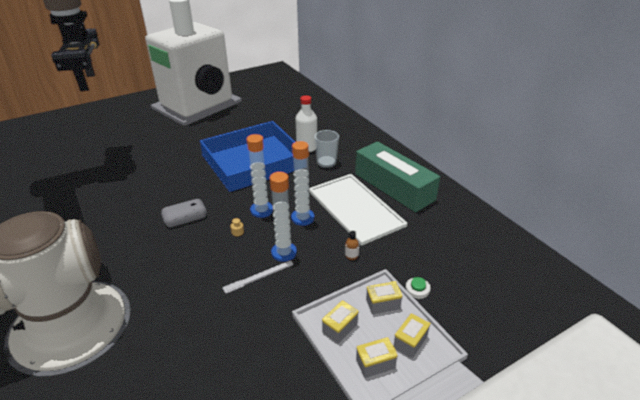

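Three cylinders (stoppers near top px (303,208), (270,238), (336,247)) and four cartridges (416,215), (449,219), (419,251), (453,247). The tote is around (207,214), the drip tray (319,174) and the button (415,188). I'll enlarge the picture to read these closely.

Run:
```python
import cv2
im=cv2.imread("pics/top0.png")
a=cv2.resize(im[165:285,250:380],None,fx=6,fy=6,interpolation=cv2.INTER_CUBIC)[:600]
b=cv2.resize(im[175:280,385:480],None,fx=6,fy=6,interpolation=cv2.INTER_CUBIC)[:600]
a=cv2.resize(im[195:265,255:355],None,fx=8,fy=8,interpolation=cv2.INTER_CUBIC)
cv2.imwrite("pics/ca.png",a);cv2.imwrite("pics/cb.png",b)
```

```text
(no output)
```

View pics/ca.png

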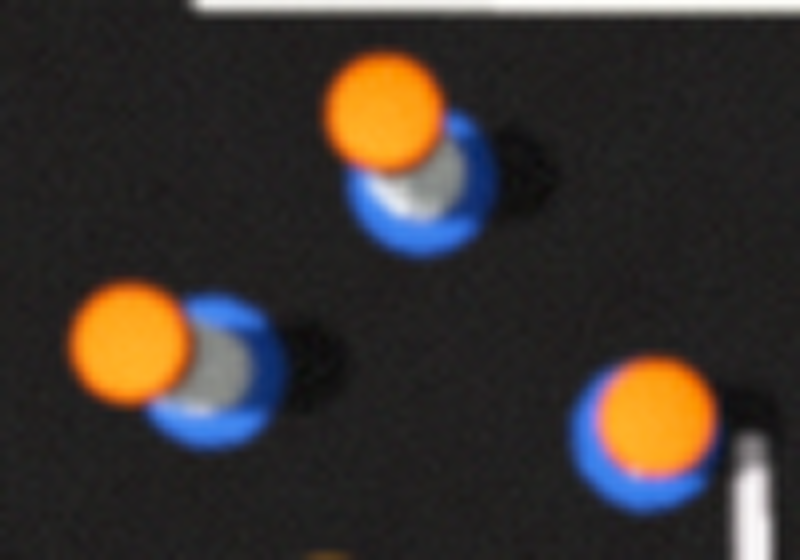

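View pics/cb.png

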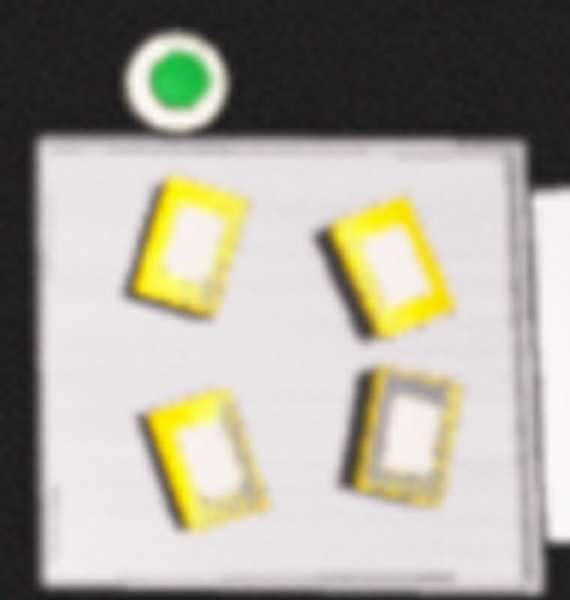

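```bash
cat > h.py <<'E'
from station import r
import numpy as np, cv2
def px2w(n,uv,z,p=None):
    p=p or r.camera_params(n); K=np.array(p["camera_matrix"]);T=np.array(p["extrinsics"])
    R,t=T[:3,:3],T[:3,3]; c=-R.T@t
    d=R.T@np.linalg.solve(K,[uv[0],uv[1],1]); return c+d*(z-c[2])/d[2]
E
python3 - <<'E'
from h import *
f=lambda u,v,s,ox,oy:((u+.5)/s-.5+ox,(v+.5)/s-.5+oy)
A=lambda u,v:f(u,v,8,255,195)
B=lambda u,v:f(u,v,6,385,175)
for n,a,b in [("A",(384,111),(421,180)),("B",(130,342),(208,371)),("C",(656,417),(647,434))]:
    print(n,px2w("top",A(*a),.206).round(4),px2w("top",A(*b),.006).round(4))
for n,c,e in [("c0",(194,243),(37,-117)),("c1",(397,263),(49,112)),("c2",(214,459),(42,120)),("c3",(412,432),(-21,122))]:
    p=px2w("top",B(*c),.045); q=px2w("top",B(c[0]+e[0],c[1]+e[1]),.045); d=q-p
    print(n,p.round(4),"long axis deg",np.degrees(np.arctan2(d[1],d[0])).round(1)%180, np.linalg.norm(d))
print("button",px2w("top",B(178,79),.03))
for n,z,P in [("tote",.05,[(171,176),(245,176),(244,253),(167,254)]),("drip",.01,[(280,153),(359,154),(358,196),(279,195)]),("catch",.014,[B(40,138),B(525,142),B(543,590),B(42,588)])]:
    Q=np.array([px2w("top",p,z) for p in P]); print(n,Q.round(3).tolist(),Q.mean(0))
for n,z,p in [("drop",.07,(364,206)),("weight",.036,(296,269)),("spat",.003,(349,251)),("mouse",.03,(256,299)),("beaker",.085,(243,151)),("wash",.16,(201,147)),("wipesL",.075,(273,121)),("wipesLow",.075,(349,129)) ]:
    print(n,px2w("top",p,z).round(3))
E
```

```text
A [0.5343 0.0476 0.206 ] [0.5338 0.0479 0.006 ]
B [0.4616 0.1257 0.206 ] [0.4615 0.1271 0.006 ]
C [ 0.4393 -0.0378  0.206 ] [ 0.439  -0.0376  0.006 ]
c0 [ 0.5367 -0.2738  0.045 ] long axis deg 161.1 0.06077207237887901
c1 [ 0.5274 -0.3711  0.045 ] long axis deg 21.30000000000001 0.057815647095270914
c2 [ 0.4329 -0.2802  0.045 ] long axis deg 17.80000000000001 0.05916703256468254
c3 [ 0.4463 -0.3748  0.045 ] long axis deg 167.9 0.05889116343535315
button [ 0.62024789 -0.27167022  0.03      ]
tote [[0.65, 0.453, 0.05], [0.651, 0.231, 0.05], [0.424, 0.226, 0.05], [0.42, 0.45, 0.05]] [0.53647223 0.34002825 0.05      ]
drip [[0.732, 0.134, 0.01], [0.729, -0.11, 0.01], [0.598, -0.106, 0.01], [0.601, 0.134, 0.01]] [0.66503479 0.01331826 0.01      ]
catch [[0.593, -0.205, 0.014], [0.592, -0.447, 0.014], [0.371, -0.444, 0.014], [0.371, -0.202, 0.014]] [ 0.48162165 -0.32462651  0.014     ]
drop [ 0.559 -0.118  0.07 ]
weight [0.38  0.077 0.036]
spat [ 0.433 -0.078  0.003]
mouse [0.294 0.191 0.03 ]
beaker [0.717 0.232 0.085]
wash [0.707 0.329 0.16 ]
wipesL [0.812 0.148 0.075]
wipesLow [ 0.787 -0.076  0.075]
```

The numbers agree with each other: stopper and foot positions match to 2 mm, and the cartridges come out 58–60 mm long. I'll start by aligning the tool with the world axes and moving toward cylinder A.

>>> drive_tool --steps '[0, 0, -0.105, 0, 0, -0.01, 1, 0, 0, -0.105, 0, 0, -0.01, 1, 0, 0, -0.105, 0, 0, -0.01, 1, 0, 0, 0, 0.02, 0.034, 0, 1, 0, 0, 0, 0.02, 0.034, 0, 1, 0, 0, 0, 0.02, 0.034, 0, 1, 0, 0, 0, 0.02, 0.034, 0, 1, 0, 0, 0, 0.02, 0.034, 0, 1, 0, 0, 0, 0.02, 0.034, 0, 1, 0, 0, 0, 0, 0, 0, 1]'

```text
time_s: 0.93
tcp_pos: [0.315, 0.385, 0.2716]
ee_rot: [[1.0, -0.005, -0.001], [-0.005, -1.0, -0.002], [-0.001, 0.002, -1.0]]
wrist_force: [-0.2, 0.1, 0.3]
gripper_width: 1.001
gripper_force: 0.0
```

>>> drive_tool --steps '[0, 0, 0, 0.022, 0.034, 0, 1, 0, 0, 0, 0.022, 0.034, 0, 1, 0, 0, 0, 0.022, 0.034, 0, 1, 0, 0, 0, 0.022, 0.034, 0, 1, 0, 0, 0, 0.022, 0.034, 0, 1, 0, 0, 0, 0.022, 0.034, 0, 1, 0, 0, 0, 0.022, 0.034, 0, 1, 0, 0, 0, 0.022, 0.034, 0, 1, 0, 0, 0, 0.022, 0.034, 0, 1, 0, 0, 0, 0.022, 0.034, 0, 1]'

```text
time_s: 1.77
tcp_pos: [0.5342, 0.0486, 0.2713]
ee_rot: [[1.0, 0.0, -0.0], [0.0, -1.0, 0.0], [-0.0, -0.0, -1.0]]
wrist_force: [1.4, 0.7, 0.1]
gripper_width: 0.999
gripper_force: 0.0
```

>>> drive_tool --steps '[0, 0, 0, 0, 0, 0, 1, 0, 0, 0, 0, 0, 0, 1, 0, 0, 0, 0, 0, 0, 1]'

```text
time_s: 2.02
tcp_pos: [0.5333, 0.0503, 0.271]
ee_rot: [[1.0, -0.001, -0.001], [-0.001, -1.0, -0.0], [-0.001, 0.0, -1.0]]
wrist_force: [-0.1, -0.1, 0.2]
gripper_width: 1.0
gripper_force: 0.0
```

>>> drive_tool --steps '[0, 0, 0, 0.001, 0.002, 0.02, 1, 0, 0, 0, 0, 0, 0.02, 1, 0, 0, 0, 0, 0, 0.02, 1, 0, 0, 0, 0, 0, 0.02, 1, 0, 0, 0, 0, 0, 0, 0.6, 0, 0, 0, 0, 0, 0, 0.5, 0, 0, 0, 0, 0, 0, 0.3, 0, 0, 0, 0, 0, 0, 0, 0, 0, 0, 0, 0, 0, 0, 0, 0, 0, 0, 0, 0, 0]'

```text
time_s: 2.85
tcp_pos: [0.535, 0.0486, 0.1926]
ee_rot: [[1.0, 0.0, 0.002], [0.0, -1.0, 0.001], [0.002, -0.001, -1.0]]
wrist_force: [-0.6, -0.0, 0.7]
gripper_width: 0.628
gripper_force: 0.0
```

>>> drive_tool --steps '[0, 0, 0, 0, 0, 0, 0, 0, 0, 0, 0, 0, 0, 0, 0, 0, 0, 0, 0, 0, 0]'

```text
time_s: 3.1
tcp_pos: [0.5347, 0.0483, 0.1918]
ee_rot: [[1.0, -0.0, 0.0], [-0.0, -1.0, 0.0], [0.0, -0.0, -1.0]]
wrist_force: [-0.7, 1.5, 0.5]
gripper_width: 0.405
gripper_force: 30.4
```

>>> drive_tool --steps '[0, 0, 0, 0, 0, -0.005, 0, 0, 0, 0, 0, 0, -0.01, 0, 0, 0, 0, 0, 0, -0.01, 0, 0, 0, 0, 0.005, -0.0, -0.01, 0, 0, 0, 0, 0.01, 0.003, -0.005, 0, 0, 0, 0, 0.015, 0.004, 0, 0, 0, 0, 0, 0.015, 0.004, 0, 0, 0, 0, 0, 0.015, 0.004, 0, 0, 0, 0, 0, 0.015, 0.004, 0, 0, 0, 0, 0, 0.015, 0.004, 0, 0]'

```text
time_s: 3.93
tcp_pos: [0.6255, 0.0252, 0.2325]
ee_rot: [[1.0, 0.0, 0.001], [0.0, -1.0, 0.0], [0.001, -0.0, -1.0]]
wrist_force: [-0.5, -0.3, -2.6]
gripper_width: 0.401
gripper_force: 30.0
```

>>> drive_tool --steps '[0, 0, 0, 0.015, 0.004, 0, 0, 0, 0, 0, 0.012, 0.004, 0, 0, 0, 0, 0, 0.008, 0.004, 0, 0, 0, 0, 0, 0.004, 0.002, 0, 0, 0, 0, 0, 0.001, 0.002, 0, 0, 0, 0, 0, 0, 0, 0.01, 0, 0, 0, 0, 0, 0, 0.01, 0, 0, 0, 0, 0, 0, 0.005, 0, 0, 0, 0, 0, 0, 0, 0, 0, 0, 0, 0, 0, 0, 0]'

```text
time_s: 4.77
tcp_pos: [0.664, 0.0095, 0.2059]
ee_rot: [[1.0, 0.001, -0.002], [0.001, -1.0, -0.001], [-0.002, 0.001, -1.0]]
wrist_force: [-0.6, 0.1, -1.1]
gripper_width: 0.405
gripper_force: 30.0
```

>>> drive_tool --steps '[0, 0, 0, 0, -0.002, 0.004, 0, 0, 0, 0, 0, -0.001, 0.003, 0, 0, 0, 0, 0, 0, 0.002, 0, 0, 0, 0, 0, 0, 0, 0, 0, 0, 0, 0, 0, 0, 0]'

```text
time_s: 5.18
tcp_pos: [0.6646, 0.0124, 0.1975]
ee_rot: [[1.0, 0.0, -0.0], [0.0, -1.0, -0.0], [-0.0, 0.0, -1.0]]
wrist_force: [-0.5, -0.9, -2.1]
gripper_width: 0.402
gripper_force: 30.0
```

Run:
```python
from h import *
im=r.capture("side"); cv2.imwrite("pics/s1.png",cv2.resize(im[100:280,200:450],None,fx=3,fy=3,interpolation=cv2.INTER_CUBIC))
s=r.sense();print(s["tcp_pos"],s["wrist_force"],s["joints"])
```

```text
[0.66468963 0.01238039 0.1976598 ] [-0.78694663  0.04793056 -2.49619528] [ 1.49782667e+01  2.76224032e+01  2.95930455e+00  6.80776049e-03
 -6.53241322e+01  7.50337480e+01]
```

View pics/s1.png

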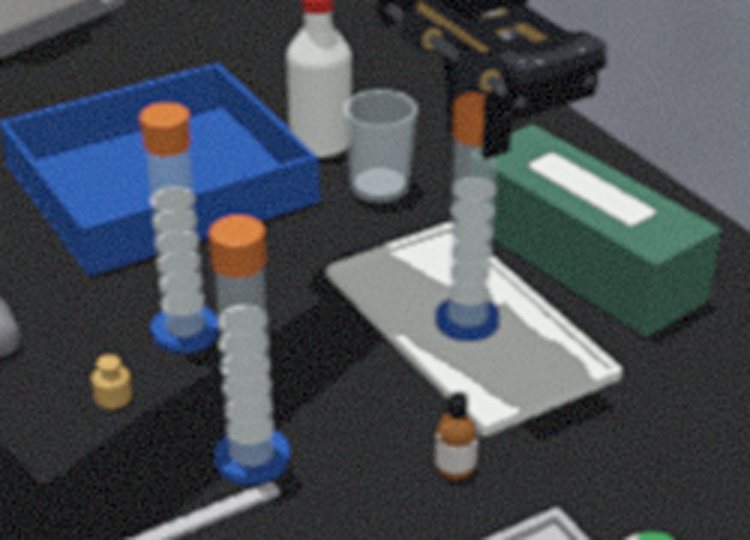

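The cylinder hangs vertical just above the tray floor (foot at crop px (467,318)). Next is setting it down and releasing.

>>> drive_tool --steps '[0, 0, 0, 0, 0, 0.001, 0, 0, 0, 0, 0, 0, 0.001, 0, 0, 0, 0, 0, 0, 0.001, 0, 0, 0, 0, 0, 0, 0, 0]'

```text
time_s: 5.57
tcp_pos: [0.6656, 0.0124, 0.1968]
ee_rot: [[1.0, 0.001, 0.004], [0.001, -1.0, -0.0], [0.004, 0.0, -1.0]]
wrist_force: [-1.2, 1.7, 5.4]
gripper_width: 0.405
gripper_force: 30.0
```

>>> drive_tool --steps '[0, 0, 0, 0, 0, -0.001, 0.45, 0, 0, 0, 0, 0, 0, 0.5, 0, 0, 0, 0, 0, 0, 0.6, 0, 0, 0, 0, 0, 0, 0.65, 0, 0, 0, 0, 0, -0.01, 0.65, 0, 0, 0, 0, 0, -0.015, 0.65, 0, 0, 0, 0, 0, -0.02, 0.65, 0, 0, 0, 0, 0, -0.02, 0.8, 0, 0, 0, 0, 0, -0.01, 1, 0, 0, 0, 0, 0, 0, 1]'

```text
time_s: 6.4
tcp_pos: [0.6659, 0.0124, 0.2742]
ee_rot: [[1.0, 0.0, 0.006], [0.0, -1.0, 0.001], [0.006, -0.001, -1.0]]
wrist_force: [-0.7, -0.4, 0.3]
gripper_width: 0.797
gripper_force: 0.0
```

>>> drive_tool --steps '[0, 0, 0, -0.034, -0.019, 0, 1, 0, 0, 0, -0.034, -0.019, 0, 1, 0, 0, 0, -0.034, -0.019, 0, 1, 0, 0, 0, -0.034, -0.019, 0, 1, 0, 0, 0, -0.034, -0.019, 0, 1, 0, 0, 0, -0.034, -0.019, 0, 1, 0, 0, 0, 0, 0, 0, 1, 0, 0, 0, 0, 0, 0, 1, 0, 0, 0, 0, 0, 0, 1]'

```text
time_s: 7.15
tcp_pos: [0.4605, 0.1264, 0.2702]
ee_rot: [[1.0, 0.001, -0.0], [0.001, -1.0, -0.0], [-0.0, 0.0, -1.0]]
wrist_force: [0.3, 0.2, 0.6]
gripper_width: 0.998
gripper_force: 0.0
```

>>> drive_tool --steps '[0, 0, 0, 0.001, 0, 0.02, 1, 0, 0, 0, 0, 0, 0.02, 1, 0, 0, 0, 0, 0, 0.02, 1, 0, 0, 0, 0, 0, 0.019, 0.8, 0, 0, 0, 0, 0, 0, 0.6, 0, 0, 0, 0, 0, 0, 0.5, 0, 0, 0, 0, 0, 0, 0.3, 0, 0, 0, 0, 0, 0, 0, 0, 0, 0, 0, 0, 0, 0, 0, 0, 0, 0, 0, 0, 0]'

```text
time_s: 7.98
tcp_pos: [0.4621, 0.1265, 0.1925]
ee_rot: [[1.0, 0.0, 0.002], [0.0, -1.0, 0.001], [0.002, -0.001, -1.0]]
wrist_force: [-0.4, -0.4, -0.1]
gripper_width: 0.552
gripper_force: 0.0
```

>>> drive_tool --steps '[0, 0, 0, 0, 0, 0, 0, 0, 0, 0, 0, 0, 0, 0, 0, 0, 0, 0, 0, 0, 0]'

```text
time_s: 8.23
tcp_pos: [0.4618, 0.1265, 0.192]
ee_rot: [[1.0, 0.0, 0.001], [0.0, -1.0, 0.0], [0.001, -0.0, -1.0]]
wrist_force: [-0.5, 0.3, 1.2]
gripper_width: 0.408
gripper_force: 30.0
```

>>> drive_tool --steps '[0, 0, 0, 0, 0, -0.01, 0, 0, 0, 0, 0, 0, -0.015, 0, 0, 0, 0, 0.005, 0, -0.01, 0, 0, 0, 0, 0.01, 0.003, -0.005, 0, 0, 0, 0, 0.015, 0.003, 0, 0, 0, 0, 0, 0.015, 0.003, 0, 0, 0, 0, 0, 0.015, 0.003, 0, 0, 0, 0, 0, 0.015, 0.003, 0, 0, 0, 0, 0, 0.015, 0.003, 0, 0, 0, 0, 0, 0.015, 0.003, 0, 0]'

```text
time_s: 9.07
tcp_pos: [0.5667, 0.1051, 0.2306]
ee_rot: [[1.0, 0.0, -0.002], [0.0, -1.0, -0.0], [-0.002, 0.0, -1.0]]
wrist_force: [0.7, 0.4, -2.6]
gripper_width: 0.409
gripper_force: 30.0
```

>>> drive_tool --steps '[0, 0, 0, 0.015, 0.003, 0, 0, 0, 0, 0, 0.015, 0.003, 0, 0, 0, 0, 0, 0.015, 0.003, 0, 0, 0, 0, 0, 0.015, 0.002, 0, 0, 0, 0, 0, 0.015, 0.002, 0, 0, 0, 0, 0, 0.012, 0, 0, 0, 0, 0, 0, 0.007, 0, 0, 0, 0, 0, 0, 0.004, 0, 0.005, 0, 0, 0, 0, 0, 0, 0.01, 0, 0, 0, 0, 0, 0, 0.01, 0]'

```text
time_s: 9.9
tcp_pos: [0.6639, 0.0925, 0.2052]
ee_rot: [[1.0, 0.0, -0.001], [0.0, -1.0, 0.0], [-0.001, -0.0, -1.0]]
wrist_force: [0.1, -0.0, -1.9]
gripper_width: 0.401
gripper_force: 30.0
```

>>> drive_tool --steps '[0, 0, 0, 0, 0, 0, 0, 0, 0, 0, 0, 0, 0, 0, 0, 0, 0, 0, 0, 0, 0]'

```text
time_s: 10.15
tcp_pos: [0.6643, 0.0924, 0.2067]
ee_rot: [[1.0, 0.001, 0.0], [0.001, -1.0, -0.0], [0.0, 0.0, -1.0]]
wrist_force: [1.0, 0.1, -1.7]
gripper_width: 0.404
gripper_force: 30.0
```

>>> drive_tool --steps '[0, 0, 0, 0, 0, 0.004, 0, 0, 0, 0, 0, 0, 0.003, 0, 0, 0, 0, 0, 0, 0.002, 0, 0, 0, 0, 0, 0, 0.001, 0, 0, 0, 0, 0, 0, 0.001, 0, 0, 0, 0, 0, 0, 0.001, 0, 0, 0, 0, 0, 0, 0, 0]'

```text
time_s: 10.73
tcp_pos: [0.6657, 0.0924, 0.1972]
ee_rot: [[1.0, 0.001, 0.004], [0.001, -1.0, 0.0], [0.004, -0.0, -1.0]]
wrist_force: [-1.8, 0.0, 5.9]
gripper_width: 0.405
gripper_force: 30.0
```

>>> drive_tool --steps '[0, 0, 0, 0, 0, -0.001, 0.45, 0, 0, 0, 0, 0, 0, 0.5, 0, 0, 0, 0, 0, 0, 0.6, 0, 0, 0, 0, 0, 0, 0.65, 0, 0, 0, 0, 0, -0.01, 0.65, 0, 0, 0, 0, 0, -0.015, 0.65, 0, 0, 0, 0, 0, -0.02, 0.65, 0, 0, 0, 0, 0, -0.02, 0.8, 0, 0, 0, 0, 0, -0.01, 1, 0, 0, 0, 0, 0, 0, 1]'

```text
time_s: 11.57
tcp_pos: [0.6659, 0.0926, 0.2742]
ee_rot: [[1.0, 0.0, 0.006], [0.0, -1.0, 0.001], [0.006, -0.001, -1.0]]
wrist_force: [-0.5, -0.1, 0.8]
gripper_width: 0.795
gripper_force: 0.0
```

>>> drive_tool --steps '[0, 0, 0, -0.032, 0.0185, 0, 1, 0, 0, 0, -0.032, 0.0185, 0, 1, 0, 0, 0, -0.032, 0.0185, 0, 1, 0, 0, 0, -0.032, 0.0185, 0, 1, 0, 0, 0, -0.032, 0.0185, 0, 1, 0, 0, 0, -0.032, 0.0185, 0, 1, 0, 0, 0, -0.032, 0.0185, 0, 1, 0, 0, 0, 0, 0, 0, 1, 0, 0, 0, 0, 0, 0, 1, 0, 0, 0, 0, 0, 0, 1]'

```text
time_s: 12.4
tcp_pos: [0.4407, -0.0371, 0.2704]
ee_rot: [[1.0, 0.0, 0.0], [0.0, -1.0, 0.0], [0.0, -0.0, -1.0]]
wrist_force: [0.1, -0.1, 0.6]
gripper_width: 0.996
gripper_force: 0.0
```

>>> drive_tool --steps '[0, 0, 0, -0.001, 0, 0.02, 1, 0, 0, 0, 0, 0, 0.02, 1, 0, 0, 0, 0, 0, 0.02, 1, 0, 0, 0, 0, 0, 0.019, 0.8, 0, 0, 0, 0, 0, 0, 0.6, 0, 0, 0, 0, 0, 0, 0.5, 0, 0, 0, 0, 0, 0, 0.3, 0, 0, 0, 0, 0, 0, 0, 0, 0, 0, 0, 0, 0, 0, 0, 0, 0, 0, 0, 0, 0]'

```text
time_s: 13.23
tcp_pos: [0.4402, -0.037, 0.1924]
ee_rot: [[1.0, 0.0, 0.002], [0.0, -1.0, 0.0], [0.002, -0.0, -1.0]]
wrist_force: [0.6, 0.3, 0.6]
gripper_width: 0.554
gripper_force: 0.0
```

>>> drive_tool --steps '[0, 0, 0, 0, 0, 0, 0, 0, 0, 0, 0, 0, 0, 0, 0, 0, 0, 0, 0, 0, 0]'

```text
time_s: 13.48
tcp_pos: [0.4399, -0.0371, 0.192]
ee_rot: [[1.0, 0.0, 0.001], [0.0, -1.0, 0.0], [0.001, -0.0, -1.0]]
wrist_force: [-0.8, 1.2, 0.8]
gripper_width: 0.408
gripper_force: 30.0
```

>>> drive_tool --steps '[0, 0, 0, 0, 0, -0.01, 0, 0, 0, 0, 0, 0, -0.015, 0, 0, 0, 0, 0.005, 0, -0.01, 0, 0, 0, 0, 0.01, 0.002, -0.005, 0, 0, 0, 0, 0.015, 0.002, 0, 0, 0, 0, 0, 0.015, 0.002, 0, 0, 0, 0, 0, 0.015, 0.002, 0, 0, 0, 0, 0, 0.015, 0.002, 0, 0, 0, 0, 0, 0.015, 0.002, 0, 0, 0, 0, 0, 0.015, 0.002, 0, 0]'

```text
time_s: 14.32
tcp_pos: [0.5445, -0.0513, 0.2303]
ee_rot: [[1.0, -0.0, -0.003], [-0.0, -1.0, 0.0], [-0.003, -0.0, -1.0]]
wrist_force: [-0.4, -1.0, -2.2]
gripper_width: 0.407
gripper_force: 30.0
```

>>> drive_tool --steps '[0, 0, 0, 0.015, 0.002, 0, 0, 0, 0, 0, 0.015, 0.002, 0, 0, 0, 0, 0, 0.015, 0.002, 0, 0, 0, 0, 0, 0.015, 0.002, 0, 0, 0, 0, 0, 0.015, 0.002, 0, 0, 0, 0, 0, 0.015, 0.002, 0, 0, 0, 0, 0, 0.015, 0.002, 0, 0, 0, 0, 0, 0.01, 0.002, 0.005, 0, 0, 0, 0, 0.005, 0, 0.01, 0, 0, 0, 0, 0, 0, 0.01, 0]'

```text
time_s: 15.15
tcp_pos: [0.6647, -0.0671, 0.2044]
ee_rot: [[1.0, -0.0, -0.002], [-0.0, -1.0, 0.0], [-0.002, -0.0, -1.0]]
wrist_force: [0.8, -0.6, -3.2]
gripper_width: 0.404
gripper_force: 30.0
```

>>> drive_tool --steps '[0, 0, 0, 0, 0, 0, 0, 0, 0, 0, 0, 0, 0, 0, 0, 0, 0, 0, 0, 0, 0]'

```text
time_s: 15.4
tcp_pos: [0.6641, -0.0671, 0.2066]
ee_rot: [[1.0, 0.0, -0.0], [0.0, -1.0, -0.0], [-0.0, 0.0, -1.0]]
wrist_force: [-0.2, -0.0, -3.6]
gripper_width: 0.405
gripper_force: 30.0
```

>>> drive_tool --steps '[0, 0, 0, 0, 0, 0.004, 0, 0, 0, 0, 0, 0, 0.003, 0, 0, 0, 0, 0, 0, 0.002, 0, 0, 0, 0, 0, 0, 0.001, 0, 0, 0, 0, 0, 0, 0.001, 0, 0, 0, 0, 0, 0, 0.001, 0, 0, 0, 0, 0, 0, 0, 0]'

```text
time_s: 15.98
tcp_pos: [0.6657, -0.0672, 0.1972]
ee_rot: [[1.0, 0.001, 0.004], [0.001, -1.0, -0.001], [0.004, 0.001, -1.0]]
wrist_force: [-1.6, 1.4, 5.3]
gripper_width: 0.402
gripper_force: 30.0
```

>>> drive_tool --steps '[0, 0, 0, 0, 0, -0.001, 0.45, 0, 0, 0, 0, 0, 0, 0.5, 0, 0, 0, 0, 0, 0, 0.6, 0, 0, 0, 0, 0, 0, 0.65, 0, 0, 0, 0, 0, -0.01, 0.65, 0, 0, 0, 0, 0, -0.015, 0.65, 0, 0, 0, 0, 0, -0.02, 0.65, 0, 0, 0, 0, 0, -0.02, 0.8, 0, 0, 0, 0, 0, -0.01, 1, 0, 0, 0, 0, 0, 0, 1]'

```text
time_s: 16.82
tcp_pos: [0.6659, -0.0673, 0.2742]
ee_rot: [[1.0, 0.0, 0.007], [0.0, -1.0, -0.0], [0.007, 0.0, -1.0]]
wrist_force: [-0.2, 0.6, 0.0]
gripper_width: 0.795
gripper_force: 0.0
```

>>> drive_tool --steps '[0, 0, 0, -0.024, 0.034, 0, 1, 0, 0, 0, -0.024, 0.034, 0, 1, 0, 0, 0, -0.024, 0.034, 0, 1, 0, 0, 0, -0.024, 0.034, 0, 1, 0, 0, 0, -0.024, 0.034, 0, 1, 0, 0, 0, -0.016, 0.034, 0, 1, 0, 0, 0, 0, 0, 0, 1, 0, 0, 0, 0, 0, 0, 1, 0, 0, 0, 0, 0, 0, 1]'

```text
time_s: 17.57
tcp_pos: [0.5284, -0.2711, 0.2696]
ee_rot: [[1.0, -0.0, -0.001], [-0.0, -1.0, 0.001], [-0.001, -0.001, -1.0]]
wrist_force: [0.8, 0.3, 0.5]
gripper_width: 1.002
gripper_force: 0.0
```

Run:
```python
from h import *
im=r.capture("top"); im2=r.capture("wrist"); cv2.imwrite("pics/w2.png",im2); cv2.imwrite("pics/t2.png",cv2.resize(im[130:290,160:480],None,fx=2.5,fy=2.5,interpolation=cv2.INTER_CUBIC))
s=r.sense();print(s["tcp_pos"],s["joints"])
import json; p=r.camera_params("wrist"); json.dump({k:np.array(v).tolist() for k,v in p.items()},open("w2.json","w"))
```

```text
[ 0.52907093 -0.27023285  0.26989754] [-1.14614634e+01  1.80202138e+01 -1.41966667e+00 -1.83868973e-02
 -7.06142773e+01  1.01549947e+02]
```

View pics/t2.png

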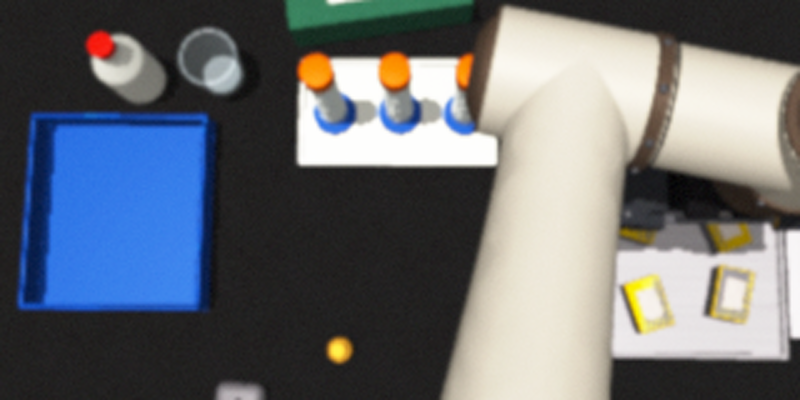

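View pics/w2.png

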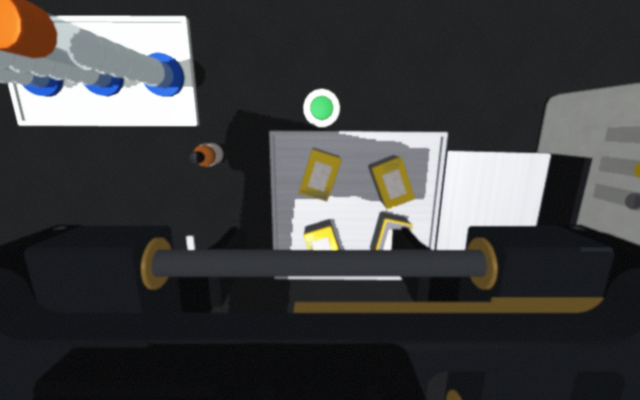

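All three cylinders stand on the tray (top crop feet at (334,113), (400,113), (465,113)). c2 and c3 haven't moved. In the wrist view c0's label is at (321,175) and c1's at (393,181), so I'll check both against the first measurement.

Run:
```python
from h import *; import json
p=json.load(open("w2.json"))
for uv,z in [((321,175),.045),((393,181),.045),((321,107),.03)]: print(px2w("w",uv,z,p).round(4))
```

```text
[ 0.5379 -0.2734  0.045 ]
[ 0.5302 -0.367   0.045 ]
[ 0.6225 -0.2732  0.03  ]
```

>>> drive_tool --steps '[0, 0, 0.11, 0.008, 0.003, 0.03, 0.8, 0, 0, 0.11, 0, 0, 0.035, 0.8, 0, 0, 0.11, 0, 0, 0.035, 0.8, 0, 0, 0, 0, 0, 0.035, 0.8, 0, 0, 0, 0, 0, 0.035, 0.8, 0, 0, 0, 0, 0, 0.03, 0.8, 0, 0, 0, 0, 0, 0.02, 0.8, 0, 0, 0, 0, 0, 0.01, 0.8, 0, 0, 0, 0, 0, 0.007, 0.8, 0, 0, 0, 0, 0, 0, 0.8]'

```text
time_s: 18.5
tcp_pos: [0.5368, -0.2734, 0.0326]
ee_rot: [[0.947, -0.323, -0.002], [-0.323, -0.947, 0.0], [-0.002, 0.0, -1.0]]
wrist_force: [-0.2, 0.5, 0.1]
gripper_width: 0.799
gripper_force: 0.0
```

>>> drive_tool --steps '[0, 0, 0, 0, 0, 0, 0.8, 0, 0, 0, 0, 0, 0, 0, 0, 0, 0, 0, 0, 0, 0, 0, 0, 0, 0, 0, 0, 0, 0, 0, 0, 0, 0, 0, 0, 0, 0, 0, 0, 0, 0, 0, 0, 0, 0, 0, 0, 0, 0]'

```text
time_s: 19.08
tcp_pos: [0.537, -0.2742, 0.0341]
ee_rot: [[0.946, -0.324, 0.001], [-0.324, -0.946, -0.0], [0.001, -0.0, -1.0]]
wrist_force: [0.1, 0.2, 1.4]
gripper_width: 0.457
gripper_force: 30.0
```

>>> drive_tool --steps '[0, 0, 0, 0, 0, -0.02, 0, 0, 0, -0.11, 0, 0, -0.035, 0, 0, 0, -0.11, 0, 0, -0.035, 0, 0, 0, -0.11, 0, 0, -0.035, 0, 0, 0, 0, -0.004, -0.04, 0, 0, 0, 0, 0, -0.004, -0.04, 0, 0, 0, 0, 0, -0.004, -0.04, 0, 0, 0, 0, 0, -0.004, -0.04, 0, 0, 0, 0, 0, -0.004, -0.04, 0, 0, 0, 0, 0, -0.004, -0.04, 0, 0]'

```text
time_s: 19.92
tcp_pos: [0.5117, -0.0326, 0.1585]
ee_rot: [[1.0, -0.0, -0.0], [-0.0, -1.0, 0.0], [-0.0, -0.0, -1.0]]
wrist_force: [1.4, 0.1, -2.0]
gripper_width: 0.458
gripper_force: 30.0
```

>>> drive_tool --steps '[0, 0, 0, -0.004, -0.04, 0, 0, 0, 0, 0, -0.004, -0.04, 0, 0, 0, 0, 0, -0.004, -0.04, 0, 0, 0, 0, 0, -0.004, -0.04, 0, 0, 0, 0, 0, -0.004, -0.04, 0, 0, 0, 0, 0, -0.004, -0.04, 0, 0, 0, 0, 0, -0.004, -0.04, 0, 0, 0, 0, 0, 0, -0.04, 0, 0, 0, 0, 0, 0, -0.004, 0.02, 0, 0, 0, 0, 0, 0, 0.02, 0]'

```text
time_s: 20.75
tcp_pos: [0.4849, 0.2933, 0.1189]
ee_rot: [[1.0, 0.004, 0.003], [0.004, -1.0, 0.003], [0.003, -0.003, -1.0]]
wrist_force: [-0.5, -0.3, -1.6]
gripper_width: 0.463
gripper_force: 30.0
```

>>> drive_tool --steps '[0, 0, 0, 0, 0, 0, 0, 0, 0, 0, 0, 0, 0, 0]'

```text
time_s: 20.92
tcp_pos: [0.4838, 0.2891, 0.1175]
ee_rot: [[1.0, 0.0, -0.002], [0.0, -1.0, -0.003], [-0.002, 0.003, -1.0]]
wrist_force: [0.3, -0.6, -0.6]
gripper_width: 0.46
gripper_force: 30.0
```

>>> drive_tool --steps '[0, 0, 0, 0, 0, 0.03, 0, 0, 0, 0, 0, 0, 0.03, 0, 0, 0, 0, 0, 0, 0.015, 0, 0, 0, 0, 0, 0, 0.007, 0, 0, 0, 0, 0, 0, 0, 0, 0, 0, 0, 0, 0, 0, 0.65, 0, 0, 0, 0, 0, 0, 0.65, 0, 0, 0, 0, 0, 0, 0.65, 0, 0, 0, 0, 0, -0.03, 0.65, 0, 0, 0, 0, 0, -0.04, 0.65]'

```text
time_s: 21.75
tcp_pos: [0.483, 0.2883, 0.1052]
ee_rot: [[1.0, -0.0, -0.005], [-0.0, -1.0, -0.005], [-0.005, 0.005, -1.0]]
wrist_force: [0.8, 0.4, -0.8]
gripper_width: 0.64
gripper_force: 0.0
```

>>> drive_tool --steps '[0, 0, 0, 0, 0, -0.035, 0.8, 0, 0, 0, 0, 0.03, -0.015, 0.8, 0, 0, 0, -0.004, 0.04, 0, 0.8, 0, 0, 0, -0.004, 0.04, 0, 0.8, 0, 0, 0, -0.004, 0.04, 0, 0.8, 0, 0, 0, -0.004, 0.04, 0, 0.8, 0, 0, 0, -0.004, 0.04, 0, 0.8, 0, 0, 0, -0.004, 0.04, 0, 0.8, 0, 0, 0, -0.004, 0.04, 0, 0.8, 0, 0, 0, -0.004, 0.04, 0, 0.8]'

```text
time_s: 22.58
tcp_pos: [0.4525, -0.0618, 0.1581]
ee_rot: [[1.0, 0.001, 0.003], [0.001, -1.0, 0.0], [0.003, -0.0, -1.0]]
wrist_force: [0.4, 0.0, 0.4]
gripper_width: 0.8
gripper_force: 0.0
```

>>> drive_tool --steps '[0, 0, 0, -0.004, 0.04, 0, 0.8, 0, 0, 0, -0.004, 0.04, 0, 0.8, 0, 0, 0, -0.004, 0.04, 0, 0.8, 0, 0, 0, -0.004, 0.04, 0, 0.8, 0, 0, 0, -0.003, 0.04, 0, 0.8, 0, 0, 0, 0, 0.019, 0, 0.8, 0, 0, -0.103, 0, 0, 0.02, 0.8, 0, 0, -0.103, 0, 0, 0.02, 0.8, 0, 0, -0.104, 0, 0, 0.01, 0.8, 0, 0, 0, 0, 0, 0, 0.8]'

```text
time_s: 23.42
tcp_pos: [0.4323, -0.279, 0.1053]
ee_rot: [[0.952, 0.306, -0.003], [0.306, -0.952, 0.001], [-0.002, -0.002, -1.0]]
wrist_force: [-0.9, -0.5, -0.2]
gripper_width: 0.802
gripper_force: 0.0
```

>>> drive_tool --steps '[0, 0, 0, 0, 0, 0, 0.8]'

```text
time_s: 23.5
tcp_pos: [0.434, -0.2794, 0.1073]
ee_rot: [[0.953, 0.303, 0.001], [0.303, -0.953, -0.001], [0.001, 0.001, -1.0]]
wrist_force: [0.7, 0.1, 0.4]
gripper_width: 0.8
gripper_force: 0.0
```

Run:
```python
from h import *
p=r.camera_params("wrist"); im=r.capture("wrist"); cv2.imwrite("pics/w3.png",im)
import json; json.dump({k:np.array(v).tolist() for k,v in p.items()},open("w3.json","w"))
```

```text
(no output)
```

View pics/w3.png

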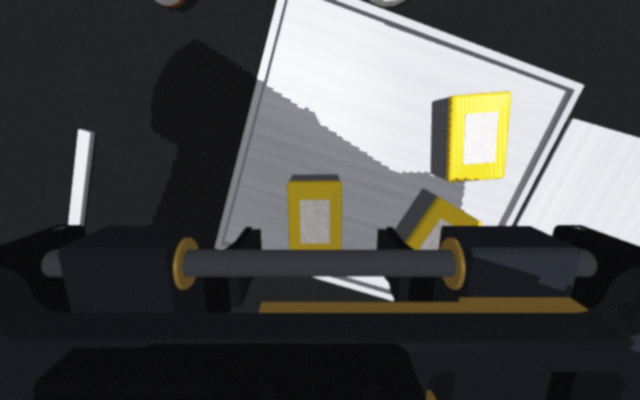

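c2 sits centred between the fingers at (315,215) and is square to them. I'll check whether c3, near (440,220), has shifted.

Run:
```python
from h import *; import json
p=json.load(open("w3.json"))
for uv in [(443,198),(480,222),(480,138),(315,220),(288,181),(341,181)]: print(uv,px2w("w",uv,.045,p).round(4))
a=np.radians(167.9);R=np.array([[np.cos(a),-np.sin(a)],[np.sin(a),np.cos(a)]])
for s in [(.03,.02),(.03,-.02),(-.03,.02),(-.03,-.02)]: print((R@s+[.4463,-.3748]).round(4))
```

```text
(443, 198) [ 0.4787 -0.3617  0.045 ]
(480, 222) [ 0.4701 -0.3959  0.045 ]
(480, 138) [ 0.5264 -0.3689  0.045 ]
(315, 220) [ 0.4339 -0.2769  0.045 ]
(288, 181) [ 0.4563 -0.2493  0.045 ]
(341, 181) [ 0.468  -0.2859  0.045 ]
[ 0.4128 -0.3881]
[ 0.4212 -0.349 ]
[ 0.4714 -0.4006]
[ 0.4798 -0.3615]
```

c3 is unchanged and c2 is where expected, so I'll grip it.

>>> drive_tool --steps '[0, 0, 0, 0, -0.002, 0.03, 0.8, 0, 0, 0, 0, 0, 0.025, 0.8, 0, 0, 0, 0, 0, 0.012, 0.8, 0, 0, 0, 0, 0, 0.006, 0.8, 0, 0, 0, 0, 0, 0, 0.8, 0, 0, 0, 0, 0, 0, 0, 0, 0, 0, 0, 0, 0, 0, 0, 0, 0, 0, 0, 0, 0, 0, 0, 0, 0, 0, 0, 0, 0, 0, 0, 0, 0, 0, 0]'

```text
time_s: 24.38
tcp_pos: [0.4334, -0.2774, 0.0342]
ee_rot: [[0.952, 0.305, 0.001], [0.305, -0.952, -0.0], [0.001, 0.001, -1.0]]
wrist_force: [0.1, -0.2, -0.2]
gripper_width: 0.506
gripper_force: 0.0
```

>>> drive_tool --steps '[0, 0, 0, 0, 0, 0, 0, 0, 0, 0, 0, 0, 0, 0, 0, 0, 0, 0, 0, -0.02, 0, 0, 0, 0.103, 0, 0, -0.035, 0, 0, 0, 0.103, 0, 0, -0.035, 0, 0, 0, 0.104, 0, 0, -0.035, 0, 0, 0, 0, 0.0035, -0.041, 0, 0, 0, 0, 0, 0.0035, -0.041, 0, 0, 0, 0, 0, 0.0035, -0.041, 0, 0, 0, 0, 0, 0.0035, -0.041, 0, 0]'

```text
time_s: 25.22
tcp_pos: [0.4465, -0.1119, 0.1587]
ee_rot: [[1.0, -0.001, 0.0], [-0.001, -1.0, 0.0], [0.0, -0.0, -1.0]]
wrist_force: [1.0, -0.2, -0.1]
gripper_width: 0.458
gripper_force: 30.0
```

>>> drive_tool --steps '[0, 0, 0, 0.0035, -0.041, 0, 0, 0, 0, 0, 0.0035, -0.041, 0, 0, 0, 0, 0, 0.0035, -0.041, 0, 0, 0, 0, 0, 0.0035, -0.041, 0, 0, 0, 0, 0, 0.0035, -0.041, 0, 0, 0, 0, 0, 0.0035, -0.041, 0, 0, 0, 0, 0, 0.0035, -0.041, 0, 0, 0, 0, 0, 0.0035, -0.041, 0, 0, 0, 0, 0, 0.0035, -0.041, 0, 0, 0, 0, 0, 0.0035, -0.041, 0, 0]'

```text
time_s: 26.05
tcp_pos: [0.4814, 0.2986, 0.1583]
ee_rot: [[1.0, 0.0, -0.001], [0.0, -1.0, -0.0], [-0.001, 0.0, -1.0]]
wrist_force: [0.0, 0.6, -0.9]
gripper_width: 0.459
gripper_force: 30.0
```

>>> drive_tool --steps '[0, 0, 0, 0.003, -0.041, 0, 0, 0, 0, 0, 0, -0.041, 0, 0, 0, 0, 0, 0, -0.011, 0.02, 0, 0, 0, 0, 0, 0, 0.03, 0, 0, 0, 0, 0, 0, 0, 0, 0, 0, 0, 0, 0, 0, 0]'

```text
time_s: 26.55
tcp_pos: [0.4839, 0.3885, 0.1065]
ee_rot: [[1.0, 0.0, -0.003], [0.0, -1.0, -0.005], [-0.003, 0.005, -1.0]]
wrist_force: [0.9, -0.1, -0.9]
gripper_width: 0.459
gripper_force: 30.0
```

>>> drive_tool --steps '[0, 0, 0, 0, 0, 0.03, 0, 0, 0, 0, 0, 0, 0.025, 0, 0, 0, 0, 0, 0, 0.01, 0, 0, 0, 0, 0, 0, 0.006, 0, 0, 0, 0, 0, 0, 0, 0, 0, 0, 0, 0, 0, 0, 0.65, 0, 0, 0, 0, 0, 0, 0.65, 0, 0, 0, 0, 0, 0, 0.65, 0, 0, 0, 0, 0, -0.03, 0.65, 0, 0, 0, 0, 0, -0.04, 0.65]'

```text
time_s: 27.38
tcp_pos: [0.4833, 0.388, 0.1055]
ee_rot: [[1.0, -0.0, -0.005], [-0.0, -1.0, -0.006], [-0.005, 0.006, -1.0]]
wrist_force: [-0.2, 1.8, 1.2]
gripper_width: 0.64
gripper_force: 0.0
```

>>> drive_tool --steps '[0, 0, 0, 0, 0, -0.04, 0.65, 0, 0, 0, 0, 0.038, -0.01, 0.8, 0, 0, 0, -0.002, 0.0415, 0, 0.8, 0, 0, 0, -0.002, 0.0415, 0, 0.8, 0, 0, 0, -0.002, 0.0415, 0, 0.8, 0, 0, 0, -0.002, 0.0415, 0, 0.8, 0, 0, 0, -0.002, 0.0415, 0, 0.8, 0, 0, 0, -0.002, 0.0415, 0, 0.8, 0, 0, 0, -0.002, 0.0415, 0, 0.8, 0, 0, 0, -0.002, 0.0415, 0, 0.8]'

```text
time_s: 28.22
tcp_pos: [0.4689, 0.018, 0.1589]
ee_rot: [[1.0, 0.001, 0.003], [0.001, -1.0, 0.001], [0.003, -0.001, -1.0]]
wrist_force: [0.5, -0.5, -0.7]
gripper_width: 0.8
gripper_force: 0.0
```

>>> drive_tool --steps '[0, 0, 0, -0.002, 0.0415, 0, 0.8, 0, 0, 0, -0.002, 0.0415, 0, 0.8, 0, 0, 0, -0.002, 0.0415, 0, 0.8, 0, 0, 0, -0.002, 0.0415, 0, 0.8, 0, 0, 0, -0.002, 0.0415, 0, 0.8, 0, 0, 0, -0.002, 0.0415, 0, 0.8, 0, 0, 0, -0.002, 0.0415, 0, 0.8, 0, 0, 0, -0.002, 0.0415, 0, 0.8, 0, 0, 0, -0.002, 0.0415, 0, 0.8, 0, 0, 0, 0, 0, 0, 0.8]'

```text
time_s: 29.05
tcp_pos: [0.4509, -0.3601, 0.1585]
ee_rot: [[1.0, -0.006, 0.003], [-0.006, -1.0, -0.003], [0.003, 0.003, -1.0]]
wrist_force: [0.1, -0.3, 0.6]
gripper_width: 0.796
gripper_force: 0.0
```

>>> drive_tool --steps '[0, 0, 0, 0, 0, 0, 0.8]'

```text
time_s: 29.13
tcp_pos: [0.4506, -0.356, 0.158]
ee_rot: [[1.0, -0.004, 0.001], [-0.004, -1.0, -0.001], [0.001, 0.001, -1.0]]
wrist_force: [-1.0, 0.7, -0.1]
gripper_width: 0.798
gripper_force: 0.0
```

>>> drive_tool --steps '[0, 0, 0, -0.004, 0.019, 0.01, 0.8, 0, 0, 0.105, 0, 0, 0.02, 0.8, 0, 0, 0.105, 0, 0, 0.02, 0.8, 0, 0, 0, 0, 0, 0, 0.8, 0, 0, 0, 0, 0, 0, 0.8]'

```text
time_s: 29.55
tcp_pos: [0.4469, -0.3717, 0.1076]
ee_rot: [[0.979, -0.204, -0.002], [-0.204, -0.979, 0.0], [-0.002, -0.0, -1.0]]
wrist_force: [0.8, -0.4, 0.8]
gripper_width: 0.796
gripper_force: 0.0
```

Run:
```python
from h import *
p=r.camera_params("wrist"); im=r.capture("wrist"); cv2.imwrite("pics/w4.png",im)
import json; json.dump({k:np.array(v).tolist() for k,v in p.items()},open("w4.json","w"))
```

```text
(no output)
```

View pics/w4.png

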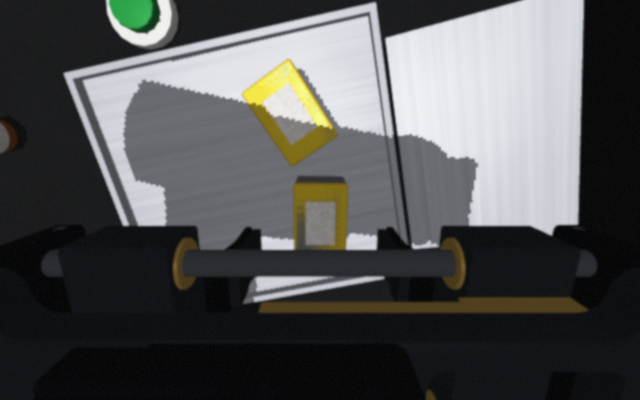

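c3 is centred at (320,215) and square. c1's label is at (289,112). I'll grip c3 and compute c1 again in the meantime.

>>> drive_tool --steps '[0, 0, 0, 0, 0.002, 0.03, 0.8, 0, 0, 0, 0, 0, 0.025, 0.8, 0, 0, 0, 0, 0, 0.012, 0.8, 0, 0, 0, 0, 0, 0.006, 0.8, 0, 0, 0, 0, 0, 0, 0, 0, 0, 0, 0, 0, 0, 0, 0, 0, 0, 0, 0, 0, 0, 0, 0, 0, 0, 0, 0, 0, 0, 0, 0, 0, 0, 0, 0, 0, 0, 0, 0, 0, 0, 0]'

```text
time_s: 30.43
tcp_pos: [0.4472, -0.3748, 0.0355]
ee_rot: [[0.978, -0.208, 0.002], [-0.208, -0.978, -0.001], [0.002, 0.0, -1.0]]
wrist_force: [1.3, 2.0, 2.4]
gripper_width: 0.459
gripper_force: 30.0
```

Run:
```python
from h import *; import json
p=json.load(open("w4.json"))
P=[px2w("w",uv,.045,p) for uv in [(289,59),(336,132),(292,165),(243,95)]]
print(np.round(P,4).tolist(),np.mean(P,0).round(4)); 
for i,j in((1,0),(2,3)):
    d=P[j]-P[i]; print(np.degrees(np.arctan2(d[1],d[0])),np.linalg.norm(d))
print(px2w("w",(289,112),.045,p))
```

```text
[[0.5601, -0.3757, 0.045], [0.5081, -0.3971, 0.045], [0.4919, -0.3618, 0.045], [0.5447, -0.3401, 0.045]] [ 0.5262 -0.3687  0.045 ]
22.380997095804673 0.05623841193903893
22.35780887950026 0.05709399017389359
[ 0.52772337 -0.36804727  0.045     ]
```

Run:
```python
from h import *
s=r.sense();T=np.array(r.camera_params("wrist")["extrinsics"]);c=-T[:3,:3].T@T[:3,3]
print(np.array(s["ee_rot"]).T@(c-s["tcp_pos"]))
```

```text
[ 0.06771343  0.00024553 -0.14385083]
```

>>> drive_tool --steps '[0, 0, 0, 0, 0, -0.02, 0, 0, 0, -0.105, 0, 0, -0.035, 0, 0, 0, -0.105, 0, 0, -0.035, 0, 0, 0, 0, 0, 0, -0.035, 0, 0, 0, 0, 0.003, -0.0415, 0, 0, 0, 0, 0, 0.003, -0.0415, 0, 0, 0, 0, 0, 0.003, -0.0415, 0, 0, 0, 0, 0, 0.003, -0.0415, 0, 0, 0, 0, 0, 0.003, -0.0415, 0, 0, 0, 0, 0, 0.003, -0.0415, 0, 0]'

```text
time_s: 31.27
tcp_pos: [0.4641, -0.124, 0.1598]
ee_rot: [[1.0, -0.0, 0.0], [-0.0, -1.0, 0.0], [0.0, -0.0, -1.0]]
wrist_force: [1.1, 0.3, -1.3]
gripper_width: 0.459
gripper_force: 30.0
```

>>> drive_tool --steps '[0, 0, 0, 0.003, -0.0415, 0, 0, 0, 0, 0, 0.003, -0.0415, 0, 0, 0, 0, 0, 0.003, -0.0415, 0, 0, 0, 0, 0, 0.003, -0.0415, 0, 0, 0, 0, 0, 0.003, -0.0415, 0, 0, 0, 0, 0, 0.003, -0.0415, 0, 0, 0, 0, 0, 0.003, -0.0415, 0, 0, 0, 0, 0, 0.003, -0.0415, 0, 0, 0, 0, 0, 0.003, -0.0415, 0, 0, 0, 0, 0, 0.003, -0.041, 0, 0]'

```text
time_s: 32.1
tcp_pos: [0.494, 0.2908, 0.1597]
ee_rot: [[1.0, 0.001, -0.0], [0.001, -1.0, 0.0], [-0.0, -0.0, -1.0]]
wrist_force: [1.4, 0.5, -0.0]
gripper_width: 0.459
gripper_force: 30.0
```

>>> drive_tool --steps '[0, 0, 0, 0.03, 0, 0, 0, 0, 0, 0, 0.03, 0, 0.01, 0, 0, 0, 0, 0.011, 0, 0.03, 0, 0, 0, 0, 0, 0, 0.03, 0, 0, 0, 0, 0, 0, 0.02, 0, 0, 0, 0, 0, 0, 0, 0, 0, 0, 0, 0, 0, 0, 0]'

```text
time_s: 32.68
tcp_pos: [0.5651, 0.2882, 0.0686]
ee_rot: [[1.0, 0.0, -0.002], [0.0, -1.0, -0.002], [-0.002, 0.002, -1.0]]
wrist_force: [0.1, -0.3, -0.8]
gripper_width: 0.457
gripper_force: 30.0
```

>>> drive_tool --steps '[0, 0, 0, 0, 0, 0.02, 0, 0, 0, 0, 0, 0, 0.008, 0, 0, 0, 0, 0, 0, 0.005, 0, 0, 0, 0, 0, 0, 0, 0, 0, 0, 0, 0, 0, 0, 0.65, 0, 0, 0, 0, 0, 0, 0.65, 0, 0, 0, 0, 0, 0, 0.65, 0, 0, 0, 0, 0, -0.03, 0.65, 0, 0, 0, 0, 0, -0.04, 0.65, 0, 0, 0, -0.01, 0, -0.04, 0.8]'

```text
time_s: 33.52
tcp_pos: [0.5563, 0.2885, 0.1475]
ee_rot: [[1.0, -0.0, -0.0], [-0.0, -1.0, -0.001], [-0.0, 0.001, -1.0]]
wrist_force: [1.8, 2.0, 0.8]
gripper_width: 0.67
gripper_force: 0.0
```

>>> drive_tool --steps '[0, 0, 0, -0.035, 0.02, -0.01, 0.8, 0, 0, 0, -0.025, 0.033, 0, 0.8, 0, 0, 0, 0, 0.0415, 0, 0.8, 0, 0, 0, 0, 0.0415, 0, 0.8, 0, 0, 0, 0, 0.0415, 0, 0.8, 0, 0, 0, 0, 0.0415, 0, 0.8, 0, 0, 0, 0, 0.0415, 0, 0.8, 0, 0, 0, 0, 0.0415, 0, 0.8, 0, 0, 0, 0, 0.0415, 0, 0.8, 0, 0, 0, 0, 0.0415, 0, 0.8]'

```text
time_s: 34.35
tcp_pos: [0.4955, -0.0981, 0.1577]
ee_rot: [[1.0, 0.001, 0.002], [0.001, -1.0, 0.0], [0.002, -0.0, -1.0]]
wrist_force: [0.8, -0.6, -0.6]
gripper_width: 0.799
gripper_force: 0.0
```

>>> drive_tool --steps '[0, 0, 0, 0.004, 0.0415, 0, 0.8, 0, 0, 0, 0.004, 0.0415, 0, 0.8, 0, 0, 0, 0.004, 0.0415, 0, 0.8, 0, 0, 0, 0.004, 0.0415, 0, 0.8, 0, 0, 0, 0.004, 0.0415, 0, 0.8, 0, 0, 0, 0.004, 0.0415, 0, 0.8, 0, 0, 0, 0.004, 0.023, 0, 0.8, 0, 0, 0, 0, 0, 0, 0.8, 0, 0, 0, 0, 0, 0, 0.8]'

```text
time_s: 35.1
tcp_pos: [0.5233, -0.3694, 0.1565]
ee_rot: [[1.0, -0.002, 0.0], [-0.002, -1.0, -0.0], [0.0, 0.0, -1.0]]
wrist_force: [0.3, -0.5, -0.7]
gripper_width: 0.799
gripper_force: 0.0
```

>>> drive_tool --steps '[0, 0, 0, 0.004, 0, 0, 0.8, 0, 0, -0.096, 0, 0, 0.02, 0.8, 0, 0, -0.096, 0, 0, 0.02, 0.8, 0, 0, -0.096, 0, 0, 0.01, 0.8, 0, 0, -0.096, 0, 0, 0, 0.8, 0, 0, 0, 0, 0, 0, 0.8, 0, 0, 0, 0, 0, 0, 0.8]'

```text
time_s: 35.68
tcp_pos: [0.5284, -0.3669, 0.1073]
ee_rot: [[0.927, 0.374, 0.001], [0.374, -0.927, -0.001], [0.001, 0.001, -1.0]]
wrist_force: [0.5, 0.6, -0.2]
gripper_width: 0.798
gripper_force: 0.0
```

Run:
```python
from h import *
im=r.capture("wrist"); cv2.imwrite("pics/w5.png",im)
```

```text
(no output)
```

View pics/w5.png

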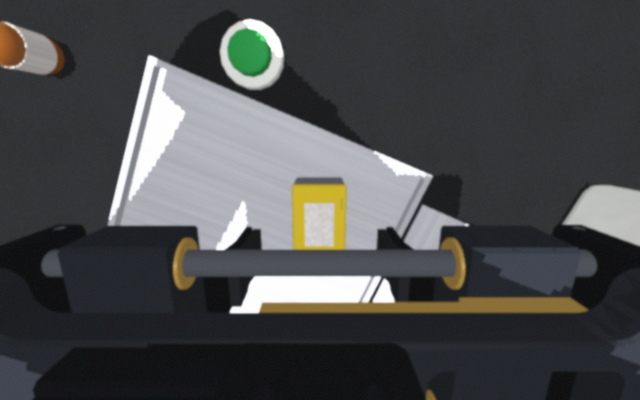

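The last cartridge is centred at (320,215) and square to the fingers.

>>> drive_tool --steps '[0, 0, 0, 0, 0.001, 0.03, 0.8, 0, 0, 0, 0, 0, 0.025, 0.8, 0, 0, 0, 0, 0, 0.012, 0.8, 0, 0, 0, 0, 0, 0.006, 0.8, 0, 0, 0, 0, 0, 0, 0, 0, 0, 0, 0, 0, 0, 0, 0, 0, 0, 0, 0, 0, 0, 0, 0, 0, 0, 0, 0, 0, 0, 0, 0, 0, 0, 0, 0, 0, 0, 0, 0, 0, 0, 0]'

```text
time_s: 36.57
tcp_pos: [0.5283, -0.3691, 0.0345]
ee_rot: [[0.927, 0.375, 0.001], [0.375, -0.927, -0.0], [0.001, 0.001, -1.0]]
wrist_force: [-0.2, 0.7, 2.2]
gripper_width: 0.461
gripper_force: 30.0
```

>>> drive_tool --steps '[0, 0, 0, 0, 0, -0.025, 0, 0, 0, 0.096, 0, 0, -0.03, 0, 0, 0, 0.096, 0, 0, -0.035, 0, 0, 0, 0.096, 0, 0, -0.035, 0, 0, 0, 0.096, 0, 0, 0, 0, 0, 0, 0, -0.0065, -0.041, 0, 0, 0, 0, 0, -0.0065, -0.041, 0, 0, 0, 0, 0, -0.0065, -0.041, 0, 0, 0, 0, 0, -0.0065, -0.041, 0, 0, 0, 0, 0, -0.0065, -0.041, 0, 0]'

```text
time_s: 37.4
tcp_pos: [0.4947, -0.1624, 0.1587]
ee_rot: [[1.0, -0.001, 0.001], [-0.001, -1.0, 0.0], [0.001, -0.0, -1.0]]
wrist_force: [1.1, 1.0, -0.6]
gripper_width: 0.456
gripper_force: 30.0
```

>>> drive_tool --steps '[0, 0, 0, 0, -0.0415, 0, 0, 0, 0, 0, 0, -0.0415, 0, 0, 0, 0, 0, 0, -0.0415, 0, 0, 0, 0, 0, 0, -0.0415, 0, 0, 0, 0, 0, 0, -0.0415, 0, 0, 0, 0, 0, 0, -0.0415, 0, 0, 0, 0, 0, 0, -0.0415, 0, 0, 0, 0, 0, 0, -0.0415, 0, 0, 0, 0, 0, 0, -0.0415, 0, 0, 0, 0, 0, 0, -0.0415, 0, 0]'

```text
time_s: 38.23
tcp_pos: [0.4948, 0.253, 0.159]
ee_rot: [[1.0, 0.0, 0.0], [0.0, -1.0, 0.0], [0.0, -0.0, -1.0]]
wrist_force: [1.6, -0.0, -0.4]
gripper_width: 0.457
gripper_force: 30.0
```

>>> drive_tool --steps '[0, 0, 0, 0, -0.0415, 0, 0, 0, 0, 0, 0, -0.0415, 0, 0, 0, 0, 0, 0, -0.0415, 0, 0, 0, 0, 0, 0.03, -0.0095, 0, 0, 0, 0, 0, 0.03, 0, 0.02, 0, 0, 0, 0, 0.01, 0, 0.03, 0, 0, 0, 0, 0, 0, 0.03, 0, 0, 0, 0, 0, 0, 0, 0, 0, 0, 0, 0, 0, 0, 0]'

```text
time_s: 38.98
tcp_pos: [0.5645, 0.3839, 0.0768]
ee_rot: [[1.0, 0.0, -0.003], [0.0, -1.0, -0.004], [-0.003, 0.004, -1.0]]
wrist_force: [-0.1, 0.6, -0.5]
gripper_width: 0.458
gripper_force: 30.0
```

>>> drive_tool --steps '[0, 0, 0, 0, 0, 0.025, 0, 0, 0, 0, 0, 0, 0.011, 0, 0, 0, 0, 0, 0, 0.005, 0, 0, 0, 0, 0, 0, 0, 0, 0, 0, 0, 0, 0, 0, 0.65, 0, 0, 0, 0, 0, 0, 0.65, 0, 0, 0, 0, 0, 0, 0.65, 0, 0, 0, 0, 0, -0.03, 0.65, 0, 0, 0, 0, 0, -0.04, 0.65, 0, 0, 0, -0.01, 0, -0.04, 0.65]'

```text
time_s: 39.82
tcp_pos: [0.5562, 0.3845, 0.1485]
ee_rot: [[1.0, -0.001, 0.0], [-0.001, -1.0, -0.001], [0.0, 0.001, -1.0]]
wrist_force: [0.4, 0.7, 1.1]
gripper_width: 0.647
gripper_force: 0.0
```

>>> drive_tool --steps '[0, 0, 0, -0.03, 0.028, -0.01, 0.4, 0, 0, 0, -0.03, 0.028, 0, 0, 0, 0, 0, 0, 0.0415, 0, 0, 0, 0, 0, 0, 0.0415, 0, 0, 0, 0, 0, 0, 0.0415, 0, 0, 0, 0, 0, 0, 0.0415, 0, 0, 0, 0, 0, 0, 0.0415, 0, 0, 0, 0, 0, 0, 0.0415, 0, 0, 0, 0, 0, 0, 0.0415, 0, 0, 0, 0, 0, 0, 0.0415, 0, 0]'

```text
time_s: 40.65
tcp_pos: [0.4958, -0.0044, 0.1587]
ee_rot: [[1.0, 0.001, 0.003], [0.001, -1.0, 0.001], [0.003, -0.001, -1.0]]
wrist_force: [0.9, -1.0, -0.5]
gripper_width: 0.026
gripper_force: 0.0
```

>>> drive_tool --steps '[0, 0, 0, 0, 0.0415, 0, 0, 0, 0, 0, 0, 0.0415, 0, 0, 0, 0, 0, 0, 0.0415, 0, 0, 0, 0, 0, 0, 0.0415, 0, 0, 0, 0, 0, 0, 0.0415, 0, 0, 0, 0, 0, 0, 0.0415, 0, 0, 0, 0, 0, 0.02, 0.02, 0, 0, 0, 0, 0, 0.035, 0, 0, 0, 0, 0, 0, 0.035, 0, 0, 0, 0, 0, 0, 0, 0, 0, 0]'

```text
time_s: 41.48
tcp_pos: [0.5912, -0.2728, 0.1576]
ee_rot: [[1.0, 0.001, 0.005], [0.001, -1.0, -0.002], [0.005, 0.002, -1.0]]
wrist_force: [1.2, -0.8, -0.3]
gripper_width: 0.005
gripper_force: 0.0
```

Run:
```python
from h import *
import json
p=r.camera_params("wrist"); json.dump({k:np.array(v).tolist() for k,v in p.items()},open("w6.json","w"))
im2=r.capture("wrist"); im=r.capture("top")
a=cv2.resize(im[130:290,160:480],None,fx=2.5,fy=2.5)[:,:530]; cv2.imwrite("pics/t6.png",a); cv2.imwrite("pics/w6.png",im2)
print(r.sense()["tcp_pos"])
```

```text
[ 0.58653156 -0.27159368  0.1572839 ]
```

View pics/t6.png

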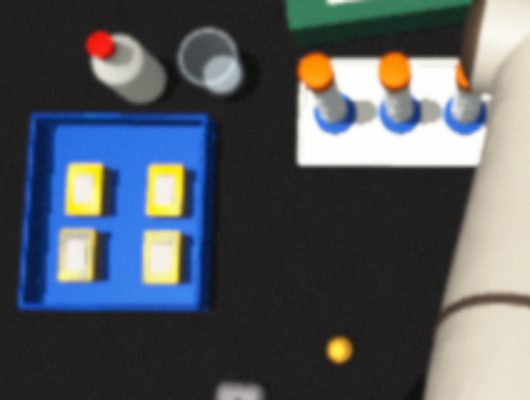

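View pics/w6.png

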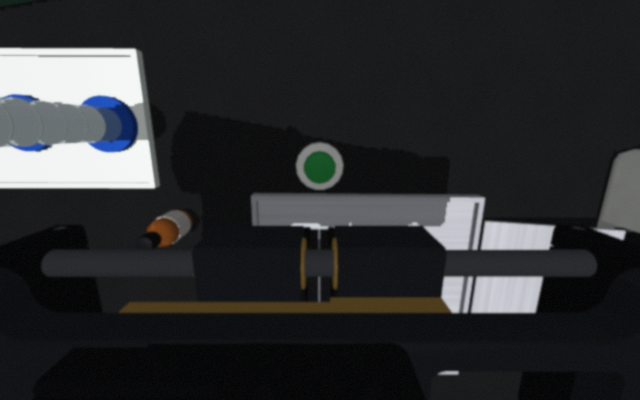

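All four cartridges lie flat in the tote (crop px (85,189), (165,190), (77,256), (161,258)) and the three cylinders stand. The button is at wrist px (320,167).

>>> drive_tool --steps '[0, 0, 0, 0.03, 0, 0, 0, 0, 0, 0, 0.005, 0, 0.03, 0, 0, 0, 0, 0, 0, 0.03, 0, 0, 0, 0, 0, 0, 0.02, 0, 0, 0, 0, 0, 0, 0.01, 0, 0, 0, 0, 0, 0, 0, 0]'

```text
time_s: 42.08
tcp_pos: [0.6186, -0.271, 0.0653]
ee_rot: [[1.0, -0.0, -0.005], [-0.0, -1.0, 0.001], [-0.005, -0.001, -1.0]]
wrist_force: [-0.3, -0.5, 0.5]
gripper_width: 0.01
gripper_force: 0.0
```

>>> drive_tool --steps '[0, 0, 0, 0, 0, 0.004, 0, 0, 0, 0, 0, 0, 0.004, 0, 0, 0, 0, 0, 0, 0.004, 0, 0, 0, 0, 0, 0, 0, 0]'

```text
time_s: 42.42
tcp_pos: [0.6209, -0.2716, 0.0558]
ee_rot: [[1.0, 0.0, 0.001], [0.0, -1.0, 0.0], [0.001, -0.0, -1.0]]
wrist_force: [-0.3, -0.9, -0.4]
gripper_width: 0.005
gripper_force: 0.0
```

Run:
```python
from h import *
import json
p=json.load(open("w6.json"));q=r.camera_params("top")
for z in(.02,.03,.04): print(z,px2w("w",(320,166.5),z,p).round(4),px2w("top",(414.25,187.75),z,q).round(4))
```

```text
0.02 [ 0.6232 -0.2747  0.02  ] [ 0.6221 -0.2739  0.02  ]
0.03 [ 0.6244 -0.2746  0.03  ] [ 0.6202 -0.2717  0.03  ]
0.04 [ 0.6257 -0.2745  0.04  ] [ 0.6184 -0.2695  0.04  ]
```

>>> drive_tool --steps '[0, 0, 0, 0.001, 0.002, 0.004, 0, 0, 0, 0, 0, 0, 0.004, 0, 0, 0, 0, 0, 0, 0.003, 0, 0, 0, 0, 0, 0, 0, 0]'

```text
time_s: 42.75
tcp_pos: [0.6213, -0.2735, 0.0434]
ee_rot: [[1.0, -0.0, -0.002], [-0.0, -1.0, 0.001], [-0.002, -0.001, -1.0]]
wrist_force: [-0.8, -0.1, -0.0]
gripper_width: 0.005
gripper_force: 0.0
```

>>> drive_tool --steps '[0, 0, 0, 0, 0, 0.002, 0, 0, 0, 0, 0, 0, 0.002, 0, 0, 0, 0, 0, 0, 0, 0]'

```text
time_s: 43.0
tcp_pos: [0.6221, -0.2737, 0.0404]
ee_rot: [[1.0, 0.0, 0.0], [0.0, -1.0, -0.0], [0.0, 0.0, -1.0]]
wrist_force: [-0.4, 0.2, 1.3]
gripper_width: 0.005
gripper_force: 1.0
```

>>> drive_tool --steps '[0, 0, 0, 0, 0, 0.002, 0, 0, 0, 0, 0, 0, 0.002, 0, 0, 0, 0, 0, 0, 0, 0]'

```text
time_s: 43.25
tcp_pos: [0.6222, -0.2737, 0.0367]
ee_rot: [[1.0, 0.0, 0.001], [0.0, -1.0, -0.0], [0.001, 0.0, -1.0]]
wrist_force: [-0.9, 0.7, 3.9]
gripper_width: 0.009
gripper_force: 2.0
```

Contact, and the spring force is rising. I'll press about 3 mm further.

>>> drive_tool --steps '[0, 0, 0, 0, 0, 0.002, 0, 0, 0, 0, 0, 0, 0.001, 0, 0, 0, 0, 0, 0, 0, 0, 0, 0, 0, 0, 0, 0, 0]'

```text
time_s: 43.58
tcp_pos: [0.6222, -0.2737, 0.0354]
ee_rot: [[1.0, 0.001, 0.001], [0.001, -1.0, -0.001], [0.001, 0.001, -1.0]]
wrist_force: [-2.5, 1.6, 9.7]
gripper_width: 0.003
gripper_force: 5.1
```

A force of 9.7 N means it is at its stop, so it is pressed. Retracting now.

>>> drive_tool --steps '[0, 0, 0, 0, 0, -0.01, 0, 0, 0, 0, 0, 0, -0.03, 0, 0, 0, 0, 0, 0, -0.04, 0, 0, 0, 0, 0, 0, -0.04, 0, 0, 0, 0, 0, 0, -0.03, 0, 0, 0, 0, 0, 0, 0, 0, 0, 0, 0, 0, 0, 0, 0, 0, 0, 0, 0, 0, 0, 0]'

```text
time_s: 44.25
tcp_pos: [0.6212, -0.2732, 0.1825]
ee_rot: [[1.0, -0.0, -0.001], [-0.0, -1.0, 0.001], [-0.001, -0.001, -1.0]]
wrist_force: [-0.2, -0.6, -0.6]
gripper_width: 0.006
gripper_force: 0.0
```

Run:
```python
from station import r
s=r.sense(); print(s["tcp_pos"],s["wrist_force"],s["gripper_force"]); print(r.finish_job())
```

```text
[ 0.62123359 -0.27317371  0.18252368] [-0.2436047  -0.57258329 -0.63597762] 0.0
the job is handed in; nothing more can be done
None
```

I stood all three cylinders upright on the drip tray, laid all four cartridges flat in the tote, then pressed and released the green button and handed the job in at about 44 s; the hand-in call returned no verdict.

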